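# Clear the staining jar out of the bench clamp and clamp the slide box

### The job

The slide box is to be held fast in the bench clamp, but a glass staining jar stands in the way. First lift the jar out and stand it upright in the steel drip tray, then slide the clamp's jaw along its bar by the black grip, pushing the box along until it is up against the backstop and the jaw's spring plunger is pressed in so far that the first dark ring on its rod has gone into the housing while the second still shows, and let go there. Never press the plunger fully in, never tip the jar, and leave the timer, the sample cup and the black reagent jar where they are.

Things in the scene. Friction and masses are not known exactly. Their poses are not given: they have to be found in the camera images.
- clamp: Fixed bench clamp: base plate 500 mm (x) by 150 mm (y -85 to +65), top 10 mm up. Origin on its underside, mid lane; x is the jaw's closing direction, z up. Guide bar 16 mm thick at y = -55 mm, axis 34 mm up. Backstop (60 mm wide, 66 mm high) screwed tight near the +x end: its face lies somewhere from x = 145 to 190 mm, not measured: look or feel for it.
- jaw (a joint): Sliding jaw on the guide bar: metres moved from its rear end position towards +x of the clamp, 0 to 0.27. Plain collar with a stiff sliding friction of about 10 N, it stays where it is left (this friction also holds it against the plunger's spring).
- jaw_grip (a point): Middle of the jaw's upright black grip, a block 26 mm (clamp x) by 30 mm (clamp y) by 46 mm high (60 to 106 mm above the worktop); this point is 85 mm up, axes as the clamp's. Below it the grey housing, 40 x 48 mm, is 61 mm high; its front face is 20 mm in +x of this point.
- plunger (a joint): Spring plunger in the front of the jaw: metres pressed in, 0 free, 0.018 fully in; spring 500 N/m. On its steel rod are two dark rings: the first has gone in at 0.006, the second begins to go in at 0.013. Dragging the box alone presses it in by only 1 to 2 mm; it goes farther, with a rising push, only once the box meets the backstop.
- pad_face (a point): Centre of the front face of the plunger's rubber pad (40 mm wide, 36 mm high), 40 mm above the worktop; 60 mm in +x of the jaw grip when free; axes as the clamp's.
- box_mid (a point): Centre of the closed yellow card slide box, 137 mm long (its x, along the lane), 44 mm wide (49 mm with its details), 95 mm high, about 130 g, standing in the lane between jar and backstop; loose, slides when pushed. Point is 47.5 mm above its underside.
- jar_mid (a point): Centre of the glass staining jar with purple stain, 48 mm (its x) by 58 mm (its y), 112 mm high, about 150 g; straight sides 44 x 54 mm from 12 to 88 mm up, above that the lid (fixed on). Point is 56 mm above its underside. It stands loose on the base plate between the pad and the box.
- tray_floor (a point): Centre of the floor of the square steel drip tray, 140 x 140 mm outside, wall 4 mm thick and 16 mm high, fixed to the worktop; the floor is 5 mm above the worktop (this point).
- timer: Bystander: flat white timer, 62 x 66 x 18 mm, origin under its centre.
- cup: Bystander: sample cup with red lid, 47 mm across, 66 mm high, origin under its centre.
- reagent: Bystander: black reagent jar, 65 mm across, 97 mm high, origin under its centre.

How it is judged:
By the outcome, as a careful person would: the job done as asked, in the order asked, and still so for the second after the job is handed in, with the robot touching nothing.
It also fails if it takes over 67 s, if anything falls off the work surface, if the arm or the gripper's body presses on something with over 40 N, if the wrist force passes 120 N, or if a joint passes its speed limit or range.

### The arm

A 7-joint arm with a two-finger parallel gripper is mounted at the origin on a cart in front of the work surface, level with it; the furniture and walls round the work are solid. World frame = base frame: x ahead of the robot, y to its left, z up, the work surface at z = 0. Lengths are in m, angles in rad, forces in N, time in s.
With the tool pointing down it reaches from about 0.35 to 0.9 m from the base axis. Payload 8.1 kg.
Tool frame: the origin (TCP) lies between the finger pads; the fingertips stand ahead of it and the grasp point (between the pads) is the TCP (arm.nose_length is the z of the fingertips in the tool frame, in m); z points along the fingers, y is the line along which they close (so a half turn about z gives the same grasp; the last joint's range is limited). The gripper opens to 92 mm and grips with 3 to 60 N. Pads are 19 mm wide; open, the fingers measure 130 mm over their backs; the gripper's body (75 mm by 190 mm) begins 47 mm behind the grasp point.
Start: joints at [1.145, 0.434, 0.025, 1.573, -0.012, 1.134, -0.075], TCP at [0.198, -0.593, 0.212] pointing down, gripper open.
Joint ranges: [-2.62, 2.62], [-0.44, 2.09], [-1.27, 1.32], [0.08, 2.57], [-1.32, 4.46], [0.12, 2], [-2.74, 2.74]. Speed limits (rad/s): [2.22, 2.22, 3.01, 3.01, 3.14, 3.14, 3.14].

### API

Orientations are given as a rotation vector (axis times angle).
In Python, from cell import sensors, optics, arm gives the robot as it stands.
- The arm moves only by the tool arm_command, never from a script. Its argument "deltas" is one flat list of numbers, 7 for each row, row after row: the turn, a rotation vector about the world's x, y, z as a fraction of full scale, then the shift along the world's x, y, z as a fraction of full scale, then the finger opening in mm, from 0 to 91.8. In form: [wx, wy, wz, dx, dy, dz, fingers, wx, wy, wz, dx, dy, dz, fingers, ...]. A call has 1 to 20 rows; each row is the pose to reach, as a shift and turn from the pose commanded when the call began; what a row does not reach only later rows make up. Full scale, the value 1, is 1 m for a shift and 90 degrees for a turn. A row lasts 1/10 s, in which the tool goes at most 50 mm and 8.59 degrees, less where a joint would pass 70% of its speed; a pose out of reach is approached as far as the arm can. A call with a number of a shift or a turn outside -1 to 1 is refused whole. A call with a gripper value outside its range is refused whole. The fingers move at their own pace and stop on an object; "force" is the grip in N (left out, the last holds). Time passes only in rows, so rows that repeat a pose let the fingers close. It gives the time, the measured TCP pose, the force, the opening and the grip force at its end, in the units of the state.
- sensors.observe(): the state, without advancing time (a new reading comes with each control period).
- optics.get_image(name): name is "scene" or "top"; returns the picture (420x560x3 uint8, blue, green, red); there is no depth.
- optics.calibration(name): a dict with "camera_matrix" (3x3 intrinsics, pixels), "D" ([k1, k2, p1, p2, k3] as OpenCV has them; the pictures are not rectified), "rvec" (rotation vector, rad) and "tvec" (3), from world to camera coordinates, as OpenCV has them. Camera axes: x right, y down, z forward; pixel columns grow to the right and rows downward; lengths in m; the calibration is good to about 2 mm. A picture is of the moment at which its call begins. calibration takes no time and is no camera call.
- arm.sign_off(): hands the job in; it is judged then, once.
The state is a dict: "clock": time; "joints": joint angles; "dq": joint speeds; "joint_efforts": joint torques, N m; "position": TCP position; "ee_rot": TCP orientation; "force": force on the tool from outside, world axes, zero at the start; "ft_torque": the same for the moment, N m; "width": opening from 0.0 (shut) to 1.0 (fully open); "gripper_force": force on a finger pad.
Only numpy, scipy, OpenCV 4.12 (cv2) and the standard library are available. Lean on these libraries where they do the work, as an engineer would, in place of code of your own. Each camera call takes 0.05 s, during which the arm holds its last target. There are 200 camera calls.

## Working session

There is one attempt and no reset: what is moved stays moved. The work goes in short steps, Python scripts to look and compute and a tool call to move; the robot and the scene stay as the last step left them, time stands still between calls to the robot, and variables do not carry over. Pictures are saved under pics/ and viewed, at most 10 in all, crops included, and the job is handed in when it is done.

Besides the shell and the picture viewer there is one more tool, called in YAML: its name, and indented under it one key for each argument. arm_command: Moves the arm, as the interface text tells. Its arguments: {"type":"object","properties":{"deltas":{"type":"array","items":{"type":"number"}},"force":{"type":"number"}},"required":["deltas"]}

```bash
mkdir -p pics
python3 - <<'E'
from cell import sensors, optics, arm
import cv2
for n in("scene","top"):
    cv2.imwrite(f"pics/{n}0.png",optics.get_image(n)); print(optics.calibration(n))
print(sensors.observe(),arm.nose_length)
E
```

```text
{'camera_matrix': array([[513.5880337 ,   0.        , 272.87126097],
       [  0.        , 513.5880337 , 212.85651831],
       [  0.        ,   0.        ,   1.        ]]), 'D': array([-0.16728513,  0.        ,  0.        ,  0.        ,  0.        ]), 'rvec': array([ 1.24264703, -2.25775364,  1.00027297]), 'tvec': array([0.29994448, 0.40542414, 1.09365622])}
{'camera_matrix': array([[440.07370357,   0.        , 279.66713048],
       [  0.        , 440.07370357, 210.86560683],
       [  0.        ,   0.        ,   1.        ]]), 'D': array([-0.09761423,  0.        ,  0.        ,  0.        ,  0.        ]), 'rvec': array([ 2.13112783, -2.15484669,  0.14302076]), 'tvec': array([0.01349615, 0.57457389, 1.43730645])}
{'clock': 0.1, 'joints': array([ 1.1453697 ,  0.43515657,  0.02496966,  1.57398339, -0.01157734,
        1.1339988 , -0.07509051]), 'dq': array([-0.00029979, -0.00454209, -0.0004359 , -0.00202541,  0.00101031,
        0.00081794,  0.00259582]), 'joint_efforts': array([ 2.82954104e-03, -6.69130254e+01,  9.87882838e-01, -3.15148151e+01,
       -6.04970078e-02,  3.74107214e-02,  5.61017976e-05]), 'position': array([ 0.19807521, -0.59228896,  0.21093018]), 'ee_rot': array([-3.09943254e+00, -5.04606330e-01,  5.78978420e-04]), 'force': array([ 0.09806887, -0.44807167,  0.59078703]), 'ft_torque': array([ 0.00037394,  0.04911926, -0.03377344]), 'gripper_force': 0.0, 'width': 1.0009133114854216} 0.019
```

View pics/scene0.png

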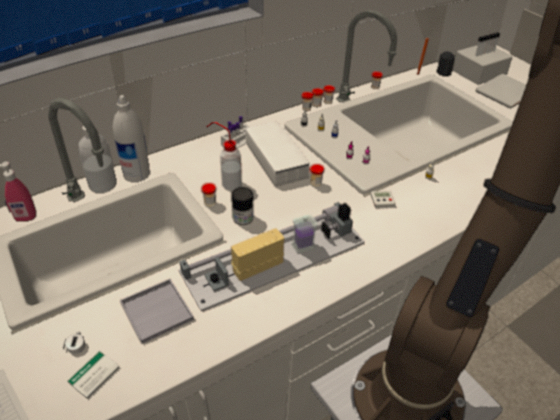

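View pics/top0.png

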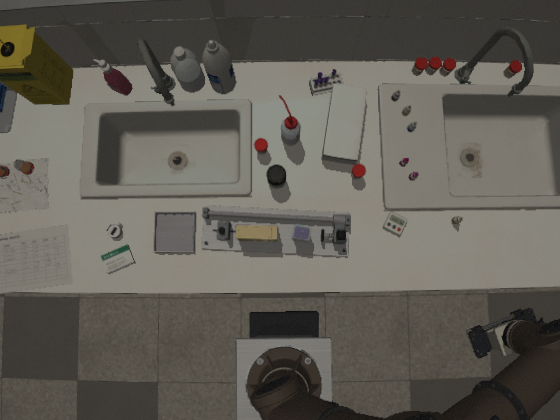

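The scene shows the clamp with jaw at right (338,220), jar (303,233), yellow box (258,255), backstop (217,278) and tray (157,310). In the top view, the jaw is at (338,236), jar (302,233), box (257,232), backstop (224,231), tray (175,232).

Run:
```python
import cv2
t=cv2.imread("pics/top0.png")[195:265,145:360]
cv2.imwrite("pics/c_top.png",cv2.resize(t,None,fx=3.7,fy=3.7,interpolation=cv2.INTER_CUBIC))
s=cv2.imread("pics/scene0.png")[190:345,110:375]
cv2.imwrite("pics/c_sc.png",cv2.resize(s,None,fx=3,fy=3,interpolation=cv2.INTER_CUBIC))
```

```text
(no output)
```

View pics/c_top.png

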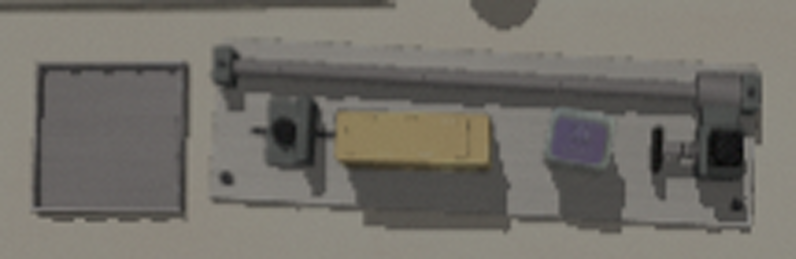

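View pics/c_sc.png

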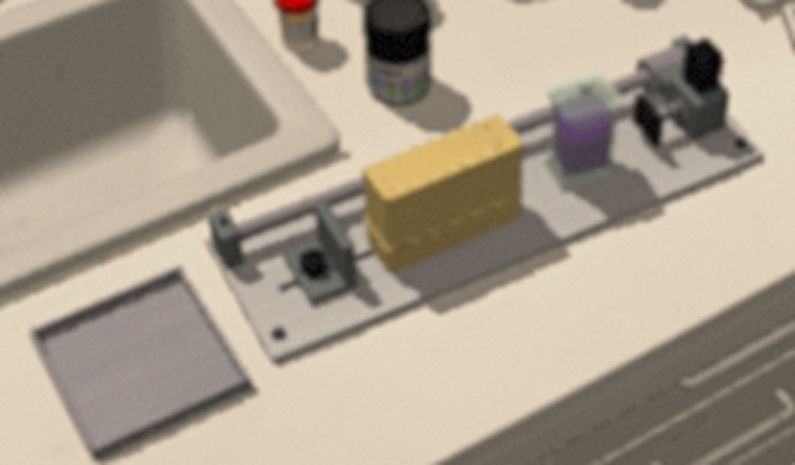

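The crop shows (crop px): grip top (726,147), jar lid centre (580,138), box top (338..490, 112..165), backstop face at x≈316, tray rim corners (38,65),(188,65),(186,216),(35,212), plate near corners (212,197),(750,227). The scene crop agrees, with the jar lid at (582,93) and plate near corners at (280,360) and (763,157).

```bash
cat > h.py <<'E'
import cv2,numpy as np
from cell import optics
def world(n,uv,z):
    c=optics.calibration(n);R=cv2.Rodrigues(c["rvec"])[0]
    p=cv2.undistortPoints(np.array([[uv]],float),c["camera_matrix"],c["D"])[0,0]
    d=R.T@np.array([*p,1]);o=-R.T@c["tvec"]
    return (o+d*(z-o[2])/d[2])
def pix(n,X):
    c=optics.calibration(n)
    return cv2.projectPoints(np.array([X],float),c["rvec"],c["tvec"],c["camera_matrix"],c["D"])[0][0,0]
E
python3 - <<'E'
from h import *
T=lambda u,v:(u/3.7+145-.36,v/3.7+195-.36)
S=lambda u,v:(u/3+110-.33,v/3+190-.33)
for k,n,f,u,v,z in [("grip","top",T,726,147,.106),("grip","scene",S,703,47,.106),
 ("jarTL","top",T,553,113,.122),("jarTR","top",T,612,113,.122),("jarBR","top",T,607,167,.122),("jarBL","top",T,547,160,.122),
 ("jar","scene",S,582,93,.122),("boxTL","top",T,338,112,.105),("boxTR","top",T,490,113,.105),("boxBR","top",T,488,165,.105),("boxBL","top",T,336,160,.105),
 ("tray","top",T,112,139,.016),("trayTL","top",T,38,65,.016),("trayBL","top",T,35,212,.016),("trayBR","top",T,186,216,.016),("trayL","scene",S,36,330,.016),("trayR","scene",S,252,385,.016),
 ("plNL","top",T,212,197,.01),("plNR","top",T,750,227,.01),("plFL","top",T,217,40,.01),("plNL","scene",S,280,360,.01),("plNR","scene",S,763,157,.01),
 ("stopface","top",T,316,130,.07),("padface","top",T,652,150,.058)]:
    print(k,n,world(n,f(u,v),z)[:2].round(4))
E
```

```text
grip top [ 0.4874 -0.1877]
grip scene [ 0.4891 -0.1865]
jarTL top [ 0.5168 -0.0387]
jarTR top [ 0.5163 -0.089 ]
jarBR top [ 0.4701 -0.0839]
jarBL top [ 0.4767 -0.033 ]
jar scene [ 0.4844 -0.0471]
boxTL top [0.5217 0.147 ]
boxTR top [0.5194 0.0154]
boxBR top [0.4744 0.0175]
boxBL top [0.48   0.1486]
tray top [0.5088 0.3666]
trayTL top [0.5787 0.4382]
trayBL top [0.4418 0.4372]
trayBR top [0.4372 0.2964]
trayL scene [0.5774 0.4364]
trayR scene [0.4333 0.3058]
plNL top [0.4548 0.2737]
plNR top [ 0.4221 -0.2202]
plFL top [0.6012 0.271 ]
plNL scene [0.448  0.2734]
plNR scene [ 0.4171 -0.2142]
stopface top [0.5098 0.1704]
padface top [ 0.4897 -0.1279]
```

```bash
cat > wf.py <<'E'
from h import *
def draw(img,n,off,k,c,yaw,sx,sy,z0,z1,col):
    cs,sn=np.cos(yaw),np.sin(yaw)
    q=[(c[0]+cs*a*sx/2-sn*b*sy/2,c[1]+sn*a*sx/2+cs*b*sy/2) for a,b in((1,1),(-1,1),(-1,-1),(1,-1))]
    for z in(z0,z1):
        P=np.array([[(pix(n,(*p,z))-off+.5)*k-.5 for p in q]]).round().astype(np.int32)
        cv2.polylines(img,P,True,col,1,cv2.LINE_AA)
E
python3 - <<'E'
from wf import *
out=[]
for n,(u,v),f in(("top",(283,208),"pics/top0.png"),("scene",(283,205),"pics/scene0.png")):
    a=cv2.imread(f)[v:v+50,u:u+40]; k=10
    a=cv2.resize(a,None,fx=k,fy=k,interpolation=cv2.INTER_CUBIC)
    draw(a,n,(u,v),k,(.494,-.058),np.deg2rad(90-3.6),.048,.058,.01,.122,(0,0,255))
    out.append(a)
cv2.imwrite("pics/jar.png",np.hstack(out))
E
```

```text
(no output)
```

View pics/jar.png

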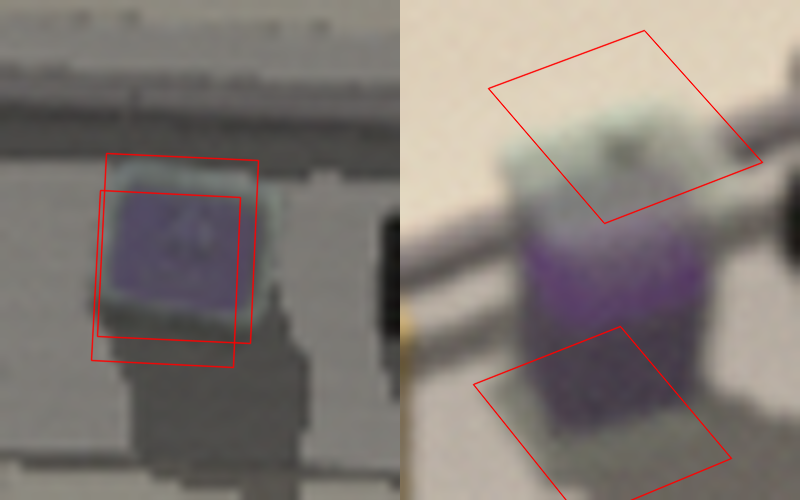

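Run:
```python
from wf import *
out=[]
c=world("top",(283+18.6-.5,208+24-.5),.122)[:2]; print(c, world("scene",(283+22.3-.5,205+15-.5),.122))
for n,(u,v),f in(("top",(283,208),"pics/top0.png"),("scene",(283,205),"pics/scene0.png")):
    a=cv2.imread(f)[v:v+50,u:u+40]; k=10
    a=cv2.resize(a,None,fx=k,fy=k,interpolation=cv2.INTER_CUBIC)
    draw(a,n,(u,v),k,c,np.deg2rad(-8),.048,.058,.01,.122,(0,0,255))
    draw(a,n,(u,v),k,c,np.deg2rad(-8),.044,.054,.022,.098,(0,255,0))
    out.append(a)
cv2.imwrite("pics/jar2.png",np.hstack(out))
```

```text
[ 0.49655426 -0.06045275] [ 0.48645461 -0.05210531  0.122     ]
```

View pics/jar2.png

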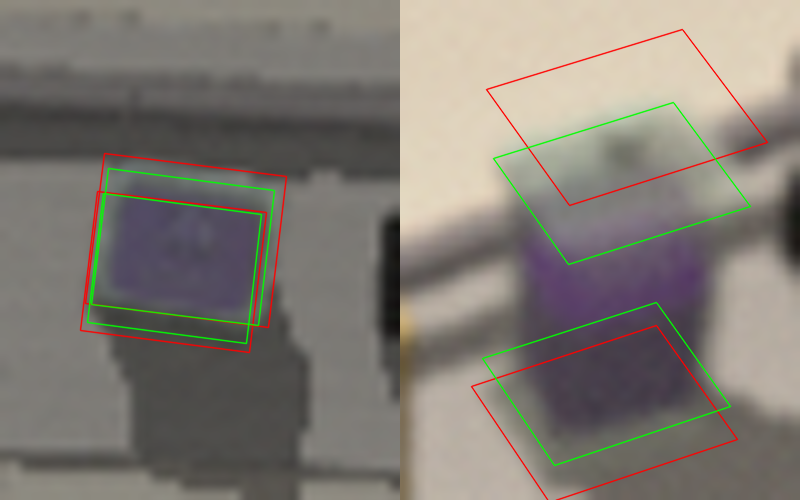

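arm_command:
  deltas: [0,0,-0.294,0.3,0.532,-0.01,80,0,0,-0.294,0.3,0.532,-0.01,80,0,0,-0.294,0.3,0.532,-0.01,80,0,0,-0.294,0.3,0.532,-0.01,80,0,0,-0.294,0.3,0.532,-0.01,80,0,0,-0.294,0.3,0.532,-0.01,80,0,0,-0.294,0.3,0.532,-0.01,80,0,0,-0.294,0.3,0.532,-0.01,80,0,0,-0.294,0.3,0.532,-0.01,80,0,0,-0.294,0.3,0.532,-0.01,80,0,0,-0.294,0.3,0.532,-0.01,80,0,0,-0.294,0.3,0.532,-0.01,80,0,0,-0.294,0.3,0.532,-0.01,80,0,0,-0.294,0.3,0.532,-0.01,80,0,0,-0.294,0.3,0.532,-0.01,80,0,0,-0.294,0.3,0.532,-0.01,80,0,0,-0.294,0.3,0.532,-0.01,80,0,0,-0.294,0.3,0.532,-0.01,80]
  force: 12

```text
clock: 1.9
position: [0.4979, -0.0618, 0.2017]
ee_rot: [3.133, -0.221, 0.0]
force: [0.1, 0.2, -0.1]
width: 0.874
gripper_force: 0.0
```

arm_command:
  deltas: [0,0,0,0,0,-0.025,80,0,0,0,0,0,-0.05,80,0,0,0,0,0,-0.07,80,0,0,0,0,0,-0.09,80,0,0,0,0,0,-0.105,80,0,0,0,0,0,-0.115,80,0,0,0,0,0,-0.12,80,0,0,0,0,0,-0.123,80,0,0,0,0,0,-0.123,80]

```text
clock: 2.8
position: [0.4984, -0.0608, 0.0788]
ee_rot: [3.134, -0.219, 0.0]
force: [0.1, 0.2, -0.7]
width: 0.871
gripper_force: 0.0
```

Run:
```python
import cv2,numpy as np
from cell import optics
a=optics.get_image("scene")[165:285,230:330];b=optics.get_image("top")[180:260,250:350]
b=cv2.copyMakeBorder(b,0,40,0,0,cv2.BORDER_CONSTANT)
cv2.imwrite("pics/g1.png",cv2.resize(np.hstack([a,b]),None,fx=4,fy=4,interpolation=cv2.INTER_CUBIC))
```

```text
(no output)
```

View pics/g1.png

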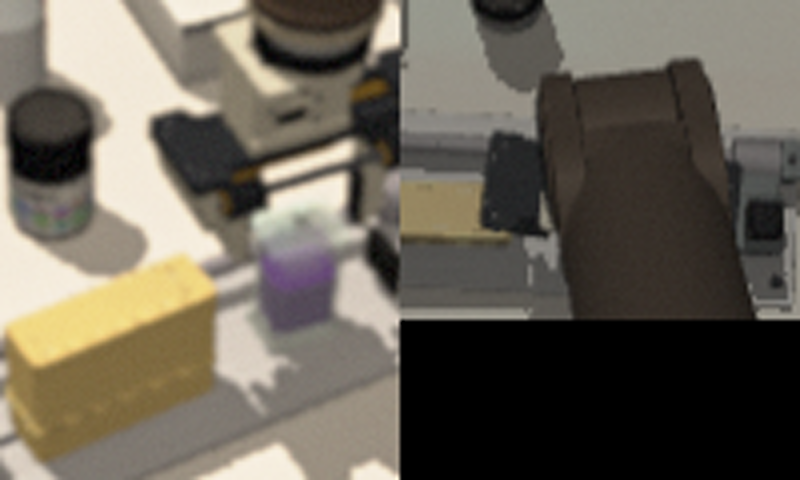

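The scene crop shows the jar at (295,270) apparently in front of the fingers (left finger tip ~(235,250), right ~(365,200)); check by projecting the TCP.

Run:
```python
from h import *
f=lambda X:(pix("scene",X)-(230,165))*4
print("tcp",f((.4984,-.0608,.0788)),"fing",f((.498-.006,-.0608+.05,.06)),f((.498+.006,-.0608-.05,.06)))
for c in((.498,-.06),(.486,-.056),(.475,-.055)):
    print(c,[f((*c,z)).round() for z in(.01,.034,.079,.1,.122)])
c=optics.calibration("scene");R=cv2.Rodrigues(c["rvec"])[0];print(-R.T@c["tvec"])
c=optics.calibration("top");R=cv2.Rodrigues(c["rvec"])[0];print(-R.T@c["tvec"])
```

```text
tcp [295.9104501  249.86819884] fing [238.27337906 303.78802539] [349.19277089 237.7422379 ]
(0.498, -0.06) [array([290., 322.]), array([292., 298.]), array([295., 250.]), array([297., 228.]), array([299., 203.])]
(0.486, -0.056) [array([295., 335.]), array([297., 311.]), array([301., 263.]), array([303., 241.]), array([304., 216.])]
(0.475, -0.055) [array([303., 345.]), array([305., 321.]), array([309., 274.]), array([311., 251.]), array([313., 227.])]
[-0.27709349  0.55017168  1.03486698]
[ 0.36437816 -0.00560978  1.50444815]
```

arm_command:
  deltas: [0,0,0,0,0,0,70,0,0,0,0,0,0,66,0,0,0,0,0,0,62,0,0,0,0,0,0,59,0,0,0,0,0,0,56,0,0,0,0,0,0,53,0,0,0,0,0,0,50,0,0,0,0,0,0,45,0,0,0,0,0,0,45]
  force: 12

```text
clock: 3.8
position: [0.4983, -0.0609, 0.0787]
ee_rot: [3.134, -0.219, 0.0]
force: [-0.3, -0.5, 2.7]
width: 0.612
gripper_force: 11.9
```

arm_command:
  deltas: [0,0,0,0,0,0.003,45,0,0,0,0,0,0.008,45,0,0,0,0,0,0.016,45,0,0,0,0,0,0.03,45,0,0,0,0,0,0.05,45,0,0,0,0,0,0.07,45,0,0,0,0,0,0.09,45,0,0,0,0,0,0.11,45,0,0,0,0,0,0.125,45,0,0,0,0,0,0.13,45,0,0,0,0,0,0.13,45]
  force: 15

```text
clock: 4.9
position: [0.4986, -0.0606, 0.2094]
ee_rot: [3.134, -0.218, 0.002]
force: [0.4, 0.5, -2.2]
width: 0.615
gripper_force: 14.9
```

Run:
```python
import cv2,numpy as np
from cell import optics
a=optics.get_image("scene")[120:320,120:380]
cv2.imwrite("pics/g2.png",cv2.resize(a,None,fx=3,fy=3,interpolation=cv2.INTER_CUBIC))
```

```text
(no output)
```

View pics/g2.png

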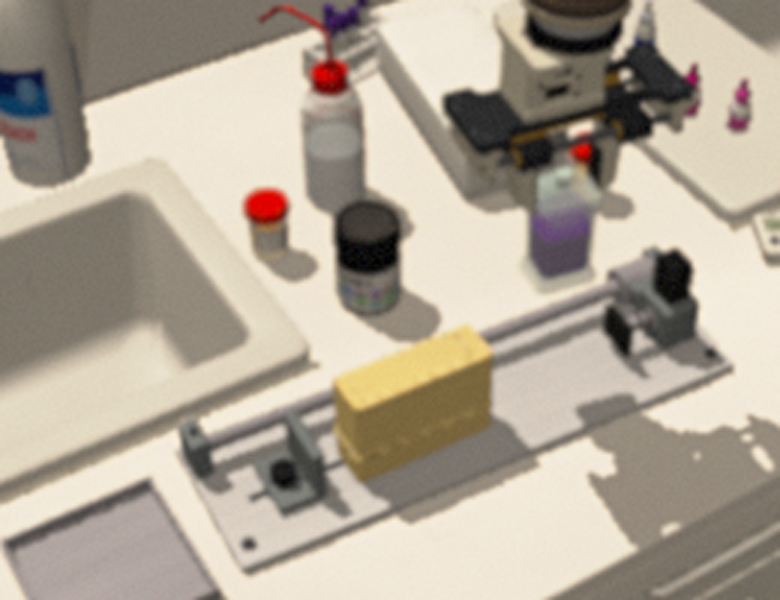

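The picture shows the jar held upright at (560,235), clear of the clamp, with the bystanders untouched.

arm_command:
  deltas: [0,0,0,0,0.008,0,45,0,0,0,0,0.025,0,45,0,0,0,0,0.05,0,45,0,0,0,0,0.08,0,45,0,0,0,0,0.11,0,45,0,0,0,0,0.14,0,45,0,0,0,0.003,0.17,0,45,0,0,0,0.003,0.2,0,45,0,0,0,0.005,0.23,0,45,0,0,0,0.005,0.26,0,45,0,0,0,0.007,0.29,0,45,0,0,0,0.009,0.32,0,45,0,0,0,0.009,0.35,0,45,0,0,0,0.009,0.38,0,45,0,0,0,0.009,0.405,0,45,0,0,0,0.009,0.42,0,45,0,0,0,0.009,0.427,0,45,0,0,0,0.009,0.427,0,45,0,0,0,0.009,0.427,0,45]

```text
clock: 6.85
position: [0.5076, 0.3649, 0.2084]
ee_rot: [3.133, -0.22, -0.0]
force: [-0.0, -0.4, -0.6]
width: 0.61
gripper_force: 14.9
```

arm_command:
  deltas: [0,0,0,0,0,-0.01,45,0,0,0,0,0,-0.03,45,0,0,0,0,0,-0.055,45,0,0,0,0,0,-0.08,45,0,0,0,0,0,-0.1,45,0,0,0,0,0,-0.115,45,0,0,0,0,0,-0.123,45,0,0,0,0,0,-0.128,45,0,0,0,0,0,-0.131,45,0,0,0,0,0,-0.133,45,0,0,0,0,0,-0.133,45]

```text
clock: 7.95
position: [0.5074, 0.3665, 0.076]
ee_rot: [-3.134, 0.218, -0.001]
force: [-0.7, -0.2, -0.5]
width: 0.615
gripper_force: 14.9
```

arm_command:
  deltas: [0,0,0,0,0,-0.001,45,0,0,0,0,0,-0.002,45,0,0,0,0,0,-0.002,45]

```text
clock: 8.25
position: [0.5073, 0.3663, 0.0737]
ee_rot: [-3.134, 0.218, -0.0]
force: [0.1, -0.2, -0.7]
width: 0.61
gripper_force: 14.9
```

arm_command:
  deltas: [0,0,0,0,0,-0.001,45,0,0,0,0,0,-0.001,45]

```text
clock: 8.45
position: [0.5074, 0.3663, 0.0728]
ee_rot: [-3.134, 0.218, -0.0]
force: [-0.1, -0.8, -0.5]
width: 0.613
gripper_force: 14.9
```

arm_command:
  deltas: [0,0,0,0,0,-0.001,45,0,0,0,0,0,-0.001,45]

```text
clock: 8.65
position: [0.5077, 0.3663, 0.0727]
ee_rot: [-3.134, 0.219, -0.002]
force: [-1.8, -1.4, 7.9]
width: 0.615
gripper_force: 14.8
```

Contact with the tray floor. Release slowly and rise.

arm_command:
  deltas: [0,0,0,0,0,0.0005,56,0,0,0,0,0,0.0005,60,0,0,0,0,0,0.0005,70,0,0,0,0,0,0.0005,80,0,0,0,0,0,0.0005,84,0,0,0,0,0,0.0005,84,0,0,0,0,0,0.01,84,0,0,0,0,0,0.03,84,0,0,0,0,0,0.06,84,0,0,0,0,0,0.1,84,0,0,0,0,0,0.135,84,0,0,0,0,0,0.14,84]

```text
clock: 9.85
position: [0.5089, 0.3682, 0.2174]
ee_rot: [-3.128, 0.218, -0.009]
force: [1.1, 0.6, -0.2]
width: 0.913
gripper_force: 0.0
```

arm_command:
  deltas: [0,0,0.049,-0.003,-0.03,0,84,0,0,0.049,-0.006,-0.075,0,80,0,0,0.049,-0.009,-0.12,0,60,0,0,0.049,-0.012,-0.165,0,60,0,0,0.049,-0.021,-0.21,0,56,0,0,0.049,-0.021,-0.255,0,56,0,0,0.049,-0.021,-0.3,0,56,0,0,0.049,-0.021,-0.345,0,56,0,0,0.049,-0.021,-0.39,0,56,0,0,0.049,-0.021,-0.435,0,56,0,0,0.049,-0.021,-0.48,0,56,0,0,0.049,-0.021,-0.52,0,56,0,0,0.049,-0.021,-0.545,0,56,0,0,0.049,-0.021,-0.554,0,56,0,0,0.049,-0.021,-0.554,0,56,0,0,0.049,-0.021,-0.554,0,56]

```text
clock: 11.45
position: [0.4864, -0.186, 0.2116]
ee_rot: [-3.139, 0.095, 0.0]
force: [0.8, 1.0, -0.5]
width: 0.613
gripper_force: 0.0
```

Run:
```python
import cv2,numpy as np
from cell import optics
a=optics.get_image("scene")[190:345,100:375]
cv2.imwrite("pics/g3.png",cv2.resize(a,None,fx=2.9,fy=2.9,interpolation=cv2.INTER_CUBIC))
```

```text
(no output)
```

View pics/g3.png

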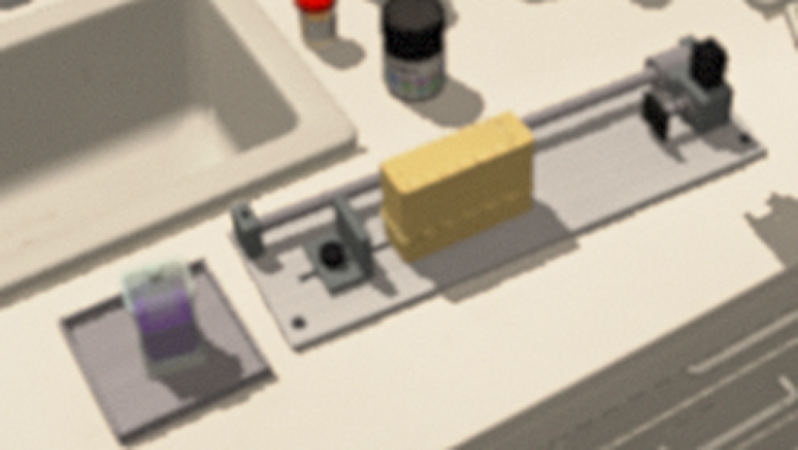

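The jar stands upright in the tray at (165,310); the jaw grip at (708,62) is free.

arm_command:
  deltas: [0,0,0,0,0,-0.03,56,0,0,0,0,0,-0.06,56,0,0,0,0,0,-0.085,56,0,0,0,0,0,-0.1,56,0,0,0,0,0,-0.11,56,0,0,0,0,0,-0.117,56,0,0,0,0,0,-0.121,56,0,0,0,0,0,-0.121,56,0,0,0,0,0,-0.121,45,0,0,0,0,0,-0.121,38,0,0,0,0,0,-0.121,32,0,0,0,0,0,-0.121,28,0,0,0,0,0,-0.121,20,0,0,0,0,0,-0.121,20,0,0,0,0,0,-0.121,20]
  force: 25

```text
clock: 13.0
position: [0.4867, -0.1881, 0.0912]
ee_rot: [3.14, -0.098, 0.002]
force: [-2.1, -1.1, 5.4]
width: 0.22
gripper_force: 2.5
```

Run:
```python
import cv2,numpy as np
from cell import optics,sensors
print(sensors.observe())
a=optics.get_image("scene")[175:255,280:380];b=optics.get_image("top")[195:275,290:390]
cv2.imwrite("pics/g4.png",cv2.resize(np.hstack([a,b]),None,fx=4,fy=4,interpolation=cv2.INTER_CUBIC))
```

```text
{'clock': 13.0, 'joints': array([ 0.38054098,  0.41482299, -0.15013279,  1.9548574 ,  0.08652403,
        0.7766976 , -1.45201025]), 'dq': array([-1.01759535e-05, -4.90939225e-04, -1.80550576e-03,  1.69355391e-03,
        7.49964763e-04,  1.52558575e-03,  1.54833549e-04]), 'joint_efforts': array([-3.64745473e-01, -5.54531193e+01, -1.64821085e+00, -2.31688017e+01,
       -2.09379033e-01, -2.57610949e-01, -6.81633064e-04]), 'position': array([ 0.48671504, -0.18812885,  0.09122831]), 'ee_rot': array([ 3.13951372e+00, -9.81036026e-02,  1.81180182e-03]), 'force': array([-2.05478696, -1.09228353,  5.40700648]), 'ft_torque': array([-0.12201666,  0.11068007, -0.01436843]), 'gripper_force': 2.5222721183672547, 'width': 0.22013551455955935}
```

arm_command:
  deltas: [0,0,0,0,0,0,10,0,0,0,0,0,0,10,0,0,0,0,0,0,10,0,0,0,0,0,0,10]
  force: 25

```text
clock: 13.5
position: [0.4869, -0.1879, 0.0912]
ee_rot: [3.14, -0.098, 0.002]
force: [0.3, 0.6, 4.7]
width: 0.106
gripper_force: 2.6
```

View pics/g4.png

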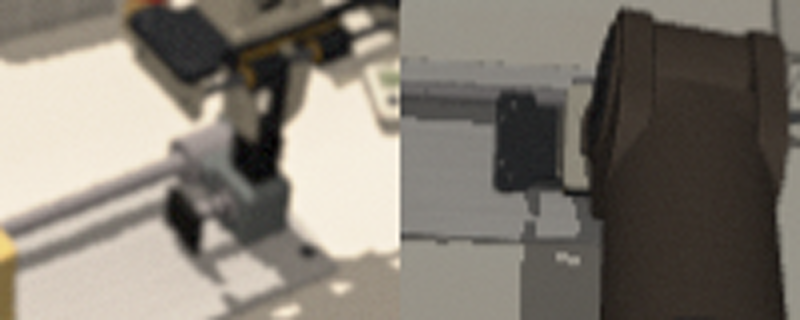

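Run:
```python
from h import *
f=lambda X:((pix("scene",X)-(280,175))*4).round()
g=lambda X:((pix("top",X)-(290,195))*4+(400,0)).round()
for z in(.06,.072,.083,.091,.106,.12,.138,.17): print(z,"grip/tcp scene",f((.487,-.188,z)),"top",g((.487,-.188,z)))
for s in(.095,-.095): print("body end",f((.487+.06*s,-.188+s,.138)),g((.487+.06*s,-.188+s,.138)))
print(f((.483,-.169,.061)),f((.507,-.169,.061)),f((.460,-.169,.061)))
```

```text
0.06 grip/tcp scene [253. 171.] top [597. 163.]
0.072 grip/tcp scene [254. 159.] top [598. 162.]
0.083 grip/tcp scene [256. 147.] top [600. 160.]
0.091 grip/tcp scene [257. 139.] top [601. 160.]
0.106 grip/tcp scene [260. 122.] top [604. 158.]
0.12 grip/tcp scene [262. 107.] top [606. 156.]
0.138 grip/tcp scene [265.  87.] top [609. 154.]
0.17 grip/tcp scene [270.  50.] top [614. 150.]
body end [146. 132.] [487. 148.]
body end [377.  44.] [731. 160.]
[235. 184.] [214. 164.] [256. 203.]
```

The picture shows the finger tips ending at about (245,140), apparently above the grip rather than beside it. Testing by a small rise.

arm_command:
  deltas: [0,0,0,0,0,0.002,10,0,0,0,0,0,0.002,10]

```text
clock: 13.7
position: [0.4862, -0.1877, 0.0928]
ee_rot: [3.14, -0.098, 0.0]
force: [0.5, -0.3, -0.6]
width: 0.108
gripper_force: 0.0
```

arm_command:
  deltas: [0,0,0,0,0,0.004,10,0,0,0,0,0,0.006,10]

```text
clock: 13.9
position: [0.4862, -0.1877, 0.0989]
ee_rot: [-3.14, 0.098, 0.0]
force: [0.7, -0.3, -0.3]
width: 0.114
gripper_force: 0.0
```

arm_command:
  deltas: [0,0,0,0,0,0.004,56,0,0,0,0,0,0.004,56,0,0,0,0,0,0.004,56,0,0,0,0,0,0.004,56,0,0,0,0,0,0,56,0,0,0,0,0,-0.007,56,0,0,0,0,0,-0.014,56,0,0,0,0,0,-0.02,56,0,0,0,0,0,-0.02,56]

```text
clock: 14.8
position: [0.4854, -0.1875, 0.0774]
ee_rot: [-3.14, 0.097, 0.003]
force: [0.2, 0.7, 0.9]
width: 0.608
gripper_force: 0.0
```

arm_command:
  deltas: [0,0,0,0,0,-0.004,56,0,0,0,0,0,-0.008,56,0,0,0,0,0,-0.012,56,0,0,0,0,0,-0.016,56,0,0,0,0,0,-0.016,56]

```text
clock: 15.3
position: [0.4858, -0.1876, 0.0621]
ee_rot: [-3.14, 0.098, 0.001]
force: [-0.3, -0.1, -0.0]
width: 0.609
gripper_force: 0.0
```

arm_command:
  deltas: [0,0,0,0,0,0,45,0,0,0,0,0,0,40,0,0,0,0,0,0,36,0,0,0,0,0,0,32,0,0,0,0,0,0,29,0,0,0,0,0,0,26,0,0,0,0,0,0,22,0,0,0,0,0,0,20,0,0,0,0,0,0,20]
  force: 25

```text
clock: 16.2
position: [0.4862, -0.189, 0.0627]
ee_rot: [3.139, -0.099, 0.0]
force: [0.1, -5.1, -0.8]
width: 0.281
gripper_force: 25.0
```

arm_command:
  deltas: [0,0,0,0.0003,0.005,0,20,0,0,0,0.001,0.015,0,20,0,0,0,0.0019,0.03,0,20,0,0,0,0.0029,0.045,0,20,0,0,0,0.0038,0.06,0,20,0,0,0,0.0048,0.075,0,20,0,0,0,0.0057,0.09,0,20,0,0,0,0.0067,0.105,0,20,0,0,0,0.0073,0.115,0,20,0,0,0,0.0077,0.122,0,20,0,0,0,0.0079,0.125,0,20]
  force: 40

```text
clock: 17.3
position: [0.4943, -0.0643, 0.0627]
ee_rot: [3.138, -0.099, 0.001]
force: [0.0, -10.4, -0.7]
width: 0.284
gripper_force: 40.0
```

arm_command:
  deltas: [0,0,0,0.0003,0.004,0,20,0,0,0,0.0005,0.008,0,20,0,0,0,0.0008,0.012,0,20,0,0,0,0.001,0.016,0,20,0,0,0,0.0013,0.02,0,20,0,0,0,0.0015,0.024,0,20]

```text
clock: 17.9
position: [0.4957, -0.0413, 0.0627]
ee_rot: [3.137, -0.101, 0.0]
force: [0.7, -11.8, -0.3]
width: 0.28
gripper_force: 40.0
```

arm_command:
  deltas: [0,0,0,0.0001,0.002,0,20,0,0,0,0.0003,0.004,0,20]

```text
clock: 18.1
position: [0.496, -0.0373, 0.0627]
ee_rot: [3.137, -0.101, 0.0]
force: [1.7, -11.1, 0.4]
width: 0.281
gripper_force: 40.0
```

arm_command:
  deltas: [0,0,0,0.0001,0.002,0,20,0,0,0,0.0003,0.004,0,20]

```text
clock: 18.3
position: [0.4962, -0.0334, 0.0627]
ee_rot: [3.137, -0.101, 0.0]
force: [-0.2, -11.1, 0.4]
width: 0.28
gripper_force: 40.0
```

arm_command:
  deltas: [0,0,0,0.0001,0.0015,0,20,0,0,0,0.0002,0.003,0,20]

```text
clock: 18.5
position: [0.4964, -0.0304, 0.0627]
ee_rot: [3.137, -0.101, 0.0]
force: [0.6, -10.0, 0.4]
width: 0.28
gripper_force: 40.0
```

arm_command:
  deltas: [0,0,0,0.0001,0.001,0,20,0,0,0,0.0001,0.002,0,20]

```text
clock: 18.7
position: [0.4966, -0.0284, 0.0627]
ee_rot: [3.137, -0.101, 0.0]
force: [0.8, -10.5, 0.3]
width: 0.28
gripper_force: 40.0
```

arm_command:
  deltas: [0,0,0,0.0001,0.001,0,20,0,0,0,0.0001,0.002,0,20]

```text
clock: 18.9
position: [0.4967, -0.0264, 0.0627]
ee_rot: [3.137, -0.101, 0.0]
force: [1.2, -9.6, 0.2]
width: 0.279
gripper_force: 40.0
```

arm_command:
  deltas: [0,0,0,0.0001,0.001,0,20,0,0,0,0.0001,0.002,0,20]

```text
clock: 19.1
position: [0.4968, -0.0244, 0.0627]
ee_rot: [3.137, -0.101, 0.0]
force: [0.4, -10.6, -0.4]
width: 0.283
gripper_force: 40.0
```

arm_command:
  deltas: [0,0,0,0.0001,0.001,0,20,0,0,0,0.0001,0.002,0,20]

```text
clock: 19.3
position: [0.4969, -0.0224, 0.0627]
ee_rot: [3.137, -0.101, 0.0]
force: [1.1, -11.4, 0.9]
width: 0.275
gripper_force: 40.0
```

arm_command:
  deltas: [0,0,0,0.0001,0.001,0,20,0,0,0,0.0001,0.002,0,20]

```text
clock: 19.5
position: [0.4971, -0.0204, 0.0627]
ee_rot: [3.137, -0.101, 0.0]
force: [1.3, -11.2, -0.6]
width: 0.279
gripper_force: 40.0
```

arm_command:
  deltas: [0,0,0,0.0001,0.001,0,20,0,0,0,0.0001,0.002,0,20]

```text
clock: 19.7
position: [0.4972, -0.0184, 0.0627]
ee_rot: [3.137, -0.101, 0.0]
force: [2.8, -10.9, -0.5]
width: 0.286
gripper_force: 40.0
```

```bash
cat > prof.py <<'E'
from h import *
t=optics.get_image("top").astype(int); t0=cv2.imread("pics/top0.png").astype(int)
for im in(t0,t):
    r=im[226:237].mean(0)
    print("R-B",(r[218:284,2]-r[218:284,0]).round().astype(int).tolist()); print("R",r[218:250,2].round().astype(int).tolist())
for X in((.509,.170,.076),(.509,.155,.105),(.505,.165,.105)): print(X,pix("top",X))
E
python3 prof.py
```

```text
R-B [1, 0, 0, -1, 0, 0, 0, 1, 0, 0, 0, 0, 2, 2, 4, 6, 6, 21, 45, 50, 48, 49, 49, 49, 50, 49, 49, 49, 48, 48, 49, 48, 49, 49, 49, 49, 49, 49, 49, 48, 49, 49, 48, 48, 49, 49, 48, 48, 48, 48, 48, 49, 49, 42, 48, 49, 49, 49, 47, 26, 7, 5, 7, 7, 7, 7]
R [69, 53, 43, 39, 38, 41, 47, 72, 74, 69, 44, 29, 50, 65, 75, 106, 113, 111, 134, 140, 135, 138, 139, 140, 140, 139, 139, 139, 137, 140, 140, 140]
R-B [0, 0, 0, 0, 1, 0, 0, 0, 0, 3, 40, 51, 52, 49, 50, 52, 52, 51, 51, 52, 52, 51, 52, 52, 52, 52, 51, 52, 52, 52, 52, 52, 51, 52, 52, 51, 52, 52, 37, 10, -1, -2, -2, -2, -2, -2, -2, -2, -2, -2, -1, 4, 10, 14, 16, 16, 15, 14, 14, 13, 14, 13, 13, 13, 14, 14]
R [73, 57, 47, 42, 42, 45, 49, 76, 79, 74, 131, 145, 147, 147, 147, 148, 149, 146, 146, 148, 149, 149, 149, 147, 148, 148, 147, 149, 149, 148, 148, 148]
(0.509, 0.17, 0.076) [229.93032841 229.82735051]
(0.509, 0.155, 0.105) [233.49400823 228.87721054]
(0.505, 0.165, 0.105) [230.37538388 230.15360841]
```

arm_command:
  deltas: [0,0,0,0.0001,0.001,0,20,0,0,0,0.0001,0.002,0,20]

```text
clock: 19.95
position: [0.4973, -0.0164, 0.0627]
ee_rot: [3.137, -0.101, 0.0]
force: [1.2, -10.7, -0.1]
width: 0.279
gripper_force: 40.0
```

arm_command:
  deltas: [0,0,0,0.0001,0.001,0,20,0,0,0,0.0001,0.002,0,20]

```text
clock: 20.15
position: [0.4974, -0.0145, 0.0627]
ee_rot: [3.137, -0.101, 0.0]
force: [2.1, -10.9, -0.3]
width: 0.278
gripper_force: 40.0
```

arm_command:
  deltas: [0,0,0,0.0001,0.001,0,20,0,0,0,0.0001,0.002,0,20]

```text
clock: 20.35
position: [0.4975, -0.0127, 0.0627]
ee_rot: [3.137, -0.101, 0.0]
force: [2.1, -12.1, -0.8]
width: 0.28
gripper_force: 40.0
```

arm_command:
  deltas: [0,0,0,0.0001,0.001,0,20,0,0,0,0.0001,0.002,0,20]

```text
clock: 20.55
position: [0.4977, -0.011, 0.0627]
ee_rot: [3.137, -0.102, 0.001]
force: [1.4, -13.2, -0.8]
width: 0.283
gripper_force: 40.0
```

```bash
cat > fr.py <<'E'
from h import *
from cell import sensors
im=optics.get_image("top").astype(float); r=im[226:237].mean(0)
d=r[:,2]-r[:,0]; s=d[220:236]; j=np.argmax(s>25)
print("front col",220+j-1+(25-s[j-1])/(s[j]-s[j-1]), s.round()[4:14])
o=sensors.observe(); print(o["position"],o["force"])
E
python3 fr.py
```

```text
front col 226.54862842892769 [ 1. -0.  5. 41. 51. 51. 50. 51. 51. 52.]
[ 0.49768553 -0.01076094  0.06269493] [  1.49673685 -13.10870695  -0.52840118]
```

arm_command:
  deltas: [0,0,0,0.0001,0.001,0,20,0,0,0,0.0001,0.002,0,20,0,0,0,0.0002,0.003,0,20,0,0,0,0.0002,0.003,0,20]

```text
clock: 21.0
position: [0.4978, -0.0082, 0.0627]
ee_rot: [3.137, -0.102, 0.0]
force: [2.3, -12.8, 0.4]
width: 0.277
gripper_force: 40.0
```

```bash
python3 fr.py; python3 fr.py; python3 fr.py
```

```text
front col 226.53689567430027 [-0.  0.  6. 42. 51. 51. 50. 50. 51. 52.]
[ 0.49783804 -0.00817242  0.06269707] [  1.84005484 -13.20539209   1.19053224]
front col 226.54314720812184 [ 1.  0.  6. 41. 51. 51. 50. 51. 51. 52.]
[ 0.49785169 -0.00818998  0.06268977] [  2.29300834 -12.57651612  -0.07163938]
front col 226.53787878787878 [-0.  0.  6. 42. 51. 51. 50. 50. 51. 52.]
[ 0.49786327 -0.00814534  0.06269504] [  1.13882198 -13.7250648    0.14774879]
```

arm_command:
  deltas: [0,0,0,0.0001,0.001,0,20,0,0,0,0.0001,0.0012,0,20,0,0,0,0.0001,0.0012,0,20]

```text
clock: 21.45
position: [0.4979, -0.0073, 0.0627]
ee_rot: [3.136, -0.102, 0.0]
force: [1.6, -14.1, 0.6]
width: 0.283
gripper_force: 40.0
```

arm_command:
  deltas: [0,0,0,0,0,0,28,0,0,0,0,0,0,34,0,0,0,0,0,0,40,0,0,0,0,0,0,40,0,0,0,0,0,0,40,0,0,0,0,0,0.015,40,0,0,0,0,0,0.04,40,0,0,0,0,0,0.08,40,0,0,0,0,0,0.12,40,0,0,0,0,0,0.15,40,0,0,0,0,0,0.17,40]

```text
clock: 22.55
position: [0.4984, -0.0031, 0.2352]
ee_rot: [-3.14, 0.097, -0.004]
force: [1.1, 0.5, -0.3]
width: 0.438
gripper_force: 0.0
```

arm_command:
  deltas: [0,0,0,0,-0.05,0,40,0,0,0,0,-0.1,0,40,0,0,0,0,-0.15,0,40,0,0,0,0,-0.2,0,40,0,0,0,0,-0.25,0,40,0,0,0,0,-0.3,0,40,0,0,0,0,-0.33,0,40,0,0,0,0,-0.35,0,40,0,0,0,0,-0.35,0,40]

```text
clock: 23.45
position: [0.4965, -0.3569, 0.2321]
ee_rot: [3.139, -0.104, -0.002]
force: [-0.5, -0.6, 0.2]
width: 0.435
gripper_force: 0.0
```

```bash
python3 fr.py
python3 - <<'E'
from h import *
im=optics.get_image("top"); cv2.imwrite("pics/topE.png",im)
cv2.imwrite("pics/scE.png",optics.get_image("scene"))
for y in(-.0073-.013,-.0073+.013): print("grip edge",pix("top",(.498,y,.106)))
print("housing front",pix("top",(.499,.0127,.061)),"box rear",pix("top",(.502,.043,.105)),"pad rear",pix("top",(.502,.035,.058)))
r=im[229:238].astype(float).mean(0); print([(c,int(a),int(b)) for c,a,b in zip(range(258,300),r[258:300,2],r[258:300,2]-r[258:300,0])])
E
```

```text
front col 226.5230024213075 [ 1. -0.  5. 43. 52. 53. 51. 52. 52. 53.]
[ 0.49720787 -0.35451783  0.2321107 ] [ 0.84167446  0.71217843 -0.37807031]
grip edge [288.3106396  231.67444817]
grip edge [280.1585262 231.7671098]
housing front [278.15293336 232.78847963] box rear [268.47060856 230.67964057] pad rear [271.39852802 232.04217396]
[(258, 153, 53), (259, 149, 52), (260, 149, 53), (261, 152, 53), (262, 137, 48), (263, 149, 53), (264, 153, 54), (265, 152, 54), (266, 153, 54), (267, 152, 53), (268, 97, 33), (269, 42, 11), (270, 19, 1), (271, 27, 1), (272, 82, 4), (273, 98, 4), (274, 101, 5), (275, 101, 5), (276, 97, 4), (277, 96, 5), (278, 81, 3), (279, 82, 0), (280, 57, 0), (281, 31, 0), (282, 27, 0), (283, 28, 0), (284, 26, 0), (285, 26, 0), (286, 27, 0), (287, 24, 0), (288, 25, 0), (289, 52, 0), (290, 57, 1), (291, 78, 3), (292, 116, 6), (293, 135, 7), (294, 137, 7), (295, 137, 8), (296, 137, 7), (297, 137, 7), (298, 137, 8), (299, 136, 7)]
```

Run:
```python
from h import *
a=cv2.imread("pics/topE.png",0);b=cv2.imread("pics/top0.png",0)
print(a[228:240,268:284]);print(b[230:244,319:340])
```

```text
[[113  58  27  24  99 133 137 139 139 137 115  89  72  38  28  27]
 [111  54  24  24  86 133 140 141 139 138 115  87  61  35  33  30]
 [104  49  24  24  61 108 119 120 117 121  99  84  58  28  29  30]
 [ 98  47  13  31  89 102 108 104 103  84  80  83  56  30  30  25]
 [ 92  41  20  29 102 108 108 108  98  68  67  80  56  27  25  27]
 [ 81  35  18  29  86  94  96  95  81  72  66  82  50  27  29  28]
 [ 75  30  19  28  67  74  77  79  68  69  65  81  50  25  20  29]
 [ 75  27  19  23  71  76  79  81  78 113  82  82  52  25  15  19]
 [ 75  29  16  28  78  85  83  82  83 104  79  83  58  30  16  16]
 [ 73  29  15  30  79  83  83  83  84  83  69  82  77  53  46  44]
 [ 62  33  26  52  78  82  83  82  83  83  69  81  82  58  54  52]
 [ 60  61  69  76  79  82  81  82  82  80  64  60  62  49  45  46]]
[[120 119  59  24  26  88 115 118 119 118 121 119 118 107  55  68  76  70
   37  31  33]
 [122 120  50  27  20  88 118 120 120 120 118 121 120 103  48  70  76  55
   23  16  26]
 [119 120  50  25  22  86 117 121 121 120 121 120 122 102  53  71  77  39
   18  18  20]
 [122 121  50  21  18  85 10
[... 251 characters left out ...]
8  19  25  75  80  81  83  76  54  82  71  70  59  72  77  31
   12  19  25]
 [119  97  40  23  24  63  91  78  77  60  68  69  57  64  50  72  77  37
   24  16  26]
 [122 100  36  17  21  66  82  77  75  69 107 106 104  79  46  71  78  31
   29  15  12]
 [122  98  38  23  32  71  72  73  72  74  91  92  90  61  41  69  75  38
   27  18  11]
 [121  97  36  17  42  71  73  73  73  72  72  72  74  45  36  69  76  46
   43  42  41]
 [120 114  52  35  63  72  72  72  72  73  71  70  71  49  34  66  72  47
   46  50  47]
 [121 122  74  67  73  73  73  72  72  72  73  73  72  55  32  46  52  43
   41  41  41]
 [121 121  80  72  73  72 105 108 109 107 108 107 108 105  60  48  49  50
   42  40  41]]
```

```bash
python3 -c "
from cell import arm; print(arm.sign_off())"
```

```text
the job is handed in; nothing more can be done
None
```

The job is handed in: the jar stands upright in the drip tray and the slide box is against the backstop. The plunger is pressed in about 9 mm (estimated from images and force), so the first ring is in and the second still shows. The jaw is released, and it all took about 24 s.

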